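# Sort the coffee-club leftovers into their trays

## Robot

A 6-joint arm with a two-finger parallel gripper is mounted at the origin on the work surface. World frame = base frame: x ahead of the robot, y to its left, z up, the work surface at z = 0. Lengths are in m, angles in degrees, forces in N, time in s.
With the tool pointing down it reaches from about 0.25 to 0.725 m from the base axis. Payload 9.7 kg.
Tool frame: the origin (TCP) lies midway between the tips of the shut fingers; the grasp point (between the pads) lies 19 mm behind it; z points along the fingers, y is the direction in which the jaws open and shut (so a half turn about z gives the same grasp; the last joint's range is limited). The gripper opens to 85 mm and grips with 20 to 120 N. Pads are 22 mm wide; open, the fingers measure 114 mm over their backs; the gripper's body (76 mm by 85 mm) begins 54 mm behind the grasp point. The pads swing forward as they close: fully open they stand 13 mm farther back than shut.
Start: joints at [73.396, 4.979, 10.078, 95.1, 0, 90], TCP at [0.157, 0.527, 0.231] pointing down, gripper open.
Joint ranges: [-179.16, 179.16], [-48.56, 103.87], [-65.8, 70.77], [-126.05, 130.52], [-82.76, 87.17], [-180, 180]. Speed limits (degrees/s): [127.2, 127.2, 147.25, 180, 180, 180].

## Interface

Orientations are given as [roll, pitch, yaw] about the fixed x, y, z axes, in that order (R = Rz(yaw) Ry(pitch) Rx(roll)).
In Python, from workcell import get_obs, camera, get_calibration, job_done gives the robot as it stands.
- The arm moves only by the tool play_rows, never from a script. Its argument "commands" is text: rows parted by semicolons, each of 5 numbers parted by spaces: the opening, from 0 (shut) to 1 (fully open), then the shift along the world's x, y, z in mm, then the turn about the world's z in degrees. A call has 1 to 10 rows; each row is the pose to reach, as a shift and turn from the pose commanded when the call began; what a row does not reach only later rows make up. A row lasts 1/12 s, in which the tool goes at most 41.7 mm and 7.16 degrees, less where a joint would pass 70% of its speed; a pose out of reach is approached as far as the arm can. A call with a gripper value outside its range is refused whole. The fingers move at their own pace and stop on an object; "force" is the grip in N (left out, the last holds). Time passes only in rows, so rows that repeat a pose let the fingers close. It gives the time, the measured TCP pose, the force and the opening at its end, in the units of the state.
- get_obs(): the state, without advancing time (a new reading comes with each control period).
- camera(name): name is "scene" or "top" or "wrist"; returns the picture (400x640x3 uint8, red, green, blue); there is no depth.
- get_calibration(name): a dict with "fx", "fy", "cx", "cy" (pixels), "eye" and "attitude" of the camera in the world; the wrist camera has in their place "mount" (4x4, takes a point from camera to tool coordinates, whose origin is the TCP and whose axes are the flange's). Camera axes: x right, y down, z forward; pixel columns grow to the right and rows downward; lengths in m; the calibration is good to about 2 mm. The wrist camera is an equidistant fisheye: a pixel r from the principal point sees the ray r / f radians off the axis. A picture is of the moment at which its call begins: read the wrist's pose just before it. get_calibration takes no time and is no camera call.
- job_done(): hands the job in, once; it reports no verdict.
The state is a dict: "time": time; "q": joint angles; "qd": joint speeds; "joint_efforts": joint torques, N m; "ee_pos": TCP position; "tcp_rot": TCP orientation; "wrist_force": force on the tool from outside, world axes, zero at the start; "torque": the same for the moment, N m; "opening": finger opening in m.
Only numpy, scipy, OpenCV 4.12 (cv2) and the standard library are available. Lean on these libraries where they do the work, as an engineer would, in place of code of your own. Each camera call takes 0.05 s, during which the arm holds its last target.

## Task

Clear up after the cold-brew session: the amber vial and the green stopper go into the blue tray for glass, the tamper and the yellow cup into the wooden coffee tray, and the steel clamp into the orange hardware tray. Stand each one as it stands now, flat on the tray's floor with one thing to a bay. Knock nothing over on the way and leave the sugar pot and the cinnamon shaker where they are.

Things in the scene. Friction and masses are not known exactly. Their poses are not given: they have to be found in the camera images.
- vial: amber glass sample vial with a white cap, standing upright, loose: body 30 mm diameter up to z = 42 mm, cap 25 mm diameter from 48 to 62 mm (the top). Origin: centre of its underside, z up. About 40 g.
- stopper: solid green glass bottle stopper standing upside down on its flat round head, loose: head 42 mm diameter and 12 mm high, then a neck 18 mm across, then the plug, tapering from 24 mm diameter at z = 21 mm to 22 mm at the top at z = 54 mm. Origin: centre of its underside (the head), z up. About 50 g.
- tamper: coffee tamper standing upright on its polished steel foot, loose: foot 58 mm diameter and 20 mm high, steel neck 20 mm across, dark round wooden handle 34 mm diameter from z = 50 to 68 mm, top at 78 mm. Origin: centre of its underside, z up. About 350 g.
- cup: small plain yellow espresso cup without a handle, standing upright, loose: rim 56 mm outside diameter at z = 56 mm, narrower towards the foot, wall 4 mm. Origin: centre of its underside, z up. About 120 g.
- clamp: dark steel boss-head clamp from a lab stand, standing upright, loose: block 32 (its x) x 26 (its y) x 52 mm high with a notch in its +x face from z = 14 to 26 mm, and a bright thumbscrew sticking out of its +x side at z = 40 mm as far as x = +34 mm (18 mm diameter at the end). Grip it across y, 26 mm. Origin: centre of the block's underside, z up; it is turned any way about z. About 160 g.
- glass_tray: blue plastic fixed open tray, outside 100 (its x) x 160 (its y) x 18 mm high, walls and floor 4 mm thick, split by a 4 mm full-height divider along its x at y = 0 into two equal bays, each 92 (x) x 74 mm (y) inside, centred at y = +39 and -39 mm. Origin: centre of the underside, so the inner floor is at z = 4 mm; it may be turned up to 17 degrees. Belongs to: the two glass things (vial, stopper).
- coffee_tray: brown wooden fixed open tray, outside 100 (its x) x 160 (its y) x 18 mm high, walls and floor 4 mm thick, split by a 4 mm full-height divider along its x at y = 0 into two equal bays, each 92 (x) x 74 mm (y) inside, centred at y = +39 and -39 mm. Origin: centre of the underside, so the inner floor is at z = 4 mm; it may be turned up to 17 degrees. Belongs to: the two coffee things (tamper, cup).
- hardware_tray: orange plastic fixed open tray, outside 100 (its x) x 160 (its y) x 18 mm high, walls and floor 4 mm thick, split by a 4 mm full-height divider along its x at y = 0 into two equal bays, each 92 (x) x 74 mm (y) inside, centred at y = +39 and -39 mm. Origin: centre of the underside, so the inner floor is at z = 4 mm; it may be turned up to 17 degrees. Belongs to: the steel clamp; its other bay stays empty.
- sugar_pot: small white china sugar pot with a light wooden lid, in one piece, 46 mm diameter, 54 mm high, loose, 180 g; not part of the job, stands between two trays. Origin: centre of its underside, z up.
- shaker: copper-coloured cinnamon shaker with a black cap, 44 mm diameter, 56 mm high, loose, 180 g; not part of the job, stands between two trays. Origin: centre of its underside, z up.
Mind the look-alikes: they are no part of the job. Of the things shaped like the stopper, the green one is meant.

How it is judged (in metres and radians):
At the end, for the whole second after the job is handed in: Vial and stopper in the blue tray, tamper and cup in the wooden tray, clamp in the orange tray: each within the tray's walls, standing flat on its floor (within 4 mm in height, 0.12 rad of upright), one to a bay, released and at rest (x of vial in the frame of glass_tray between -0.046 and 0.046 m and y of vial in the frame of glass_tray between -0.076 and 0.076 m and z of vial in the frame of glass_tray between 0.001 and 0.008 m and angle between each of vial, stopper, tamper, cup, clamp's own z axis and vertical below 0.12 rad and linear speed of each of vial, stopper, tamper, cup, clamp below 0.02 m/s and angular speed of each of vial, stopper, tamper, cup, clamp below 0.2 rad/s and x of stopper in the frame of glass_tray between -0.046 and 0.046 m and y of stopper in the frame of glass_tray between -0.076 and 0.076 m and z of stopper in the frame of glass_tray between 0.001 and 0.008 m and x of tamper in the frame of coffee_tray between -0.046 and 0.046 m and y of tamper in the frame of coffee_tray between -0.076 and 0.076 m and z of tamper in the frame of coffee_tray between 0.001 and 0.008 m and x of cup in the frame of coffee_tray between -0.046 and 0.046 m and y of cup in the frame of coffee_tray between -0.076 and 0.076 m and z of cup in the frame of coffee_tray between 0.001 and 0.008 m and x of clamp in the frame of hardware_tray between -0.046 and 0.046 m and y of clamp in the frame of hardware_tray between -0.076 and 0.076 m and z of clamp in the frame of hardware_tray between 0.001 and 0.008 m and ((y of vial in the frame of glass_tray below 0 m and y of stopper in the frame of glass_tray above 0 m) or (y of vial in the frame of glass_tray above 0 m and y of stopper in the frame of glass_tray below 0 m)) and ((y of tamper in the frame of coffee_tray below 0 m and y of cup in the frame of coffee_tray above 0 m) or (y of tamper in the frame of coffee_tray above 0 m and y of cup in the frame of coffee_tray below 0 m))); the robot touches nothing.
It fails at once if the sugar pot or the shaker is pushed more than 3 cm or knocked over (distance of any of sugar_pot, shaker from where it was at the start of the episode above 0.03 m or angle between any of sugar_pot, shaker's own z axis and vertical above 0.5 rad).
It fails at once if one of the five things is knocked over (angle between any of vial, stopper, tamper, cup, clamp's own z axis and vertical above 1.2 rad).
It also fails if it takes over 136 s, if anything falls off the work surface, if the arm or the gripper's body presses on something with over 40 N, if the wrist force passes 120 N, or if a joint passes its speed limit or range.

## Working session

There is one attempt and no reset: what is moved stays moved. The work goes in short steps, Python scripts to look and compute and a tool call to move; the robot and the scene stay as the last step left them, time stands still between calls to the robot, and variables do not carry over. Pictures are saved under pics/ and viewed, and the job is handed in when it is done.

Besides the shell and the picture viewer there is one more tool, called after "Request:" in YAML: its name, and indented under it one key for each argument. play_rows: Moves the arm, as the interface text tells. Its arguments: {"type":"object","properties":{"commands":{"type":"string"},"force":{"type":"number"}},"required":["commands"]}

```bash
ls; mkdir -p pics; python3 - <<'E'
from workcell import *
import cv2
for n in ("top","scene","wrist"):
    print(n,get_calibration(n))
    cv2.imwrite(f"pics/{n}0.png",camera(n)[:,:,::-1])
print(get_obs())
E
```

```text
pics
top {'fx': 413.58758537443475, 'fy': 413.58758537443475, 'cx': 318.44736641238194, 'cy': 197.8031141528821, 'eye': array([ 0.40194191, -0.0018713 ,  0.85112324]), 'attitude': array([-174.10158811,    1.84113442,  -91.46571776])}
scene {'fx': 377.6073633995264, 'fy': 377.6073633995264, 'cx': 320.2314635299865, 'cy': 202.2761285448354, 'eye': array([1.04392127, 0.05945491, 0.66881789]), 'attitude': array([-137.76680985,   -0.23000282,   97.67982789])}
wrist {'fx': 309.70691628693146, 'fy': 309.70691628693146, 'cx': 322.7887176010977, 'cy': 196.21558880528033, 'mount': array([[ 1.00155459e-03, -9.45187532e-01, -3.26526455e-01,
         8.41227421e-02],
       [ 9.99999488e-01,  9.93375854e-04,  1.91799495e-04,
         2.59645596e-04],
       [ 1.43077005e-04, -3.26526480e-01,  9.45188043e-01,
        -1.43108145e-01],
       [ 0.00000000e+00,  0.00000000e+00,  0.00000000e+00,
         1.00000000e+00]])}
{'time': 0.15, 'q': array([7.33922824e+01, 5.00494626e+00, 1.00437153e+01, 9.51002785e+01,
       1.14185646e-03, 9.00004274e+01]), 'qd': array([ 0.02049225, -0.01270272,  0.21428104, -0.04092025, -0.01392354,
        0.0130842 ]), 'joint_efforts': array([-1.49478692e-03, -5.20761323e+01,  4.65044296e+01,  1.39349708e-02,
       -7.05707407e-05,  1.47596205e-05]), 'ee_pos': array([0.15714094, 0.52687946, 0.23072507]), 'tcp_rot': array([-1.79938491e+02, -1.14139694e-03,  1.63391854e+02]), 'wrist_force': array([0.4615443 , 0.14426582, 0.45053474]), 'torque': array([ 0.01106951, -0.05708445, -0.00772522]), 'opening': 0.08535946917437803}
```

View pics/top0.png

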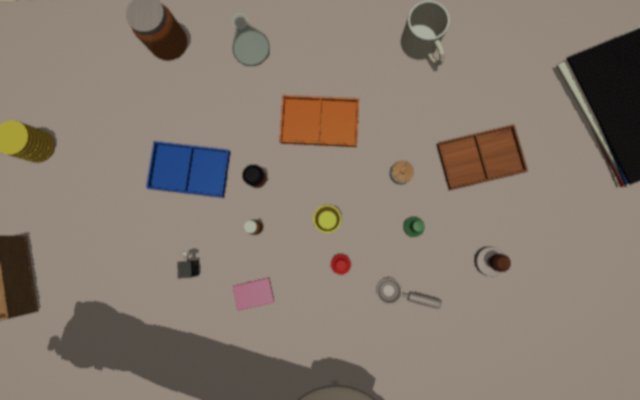

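View pics/scene0.png

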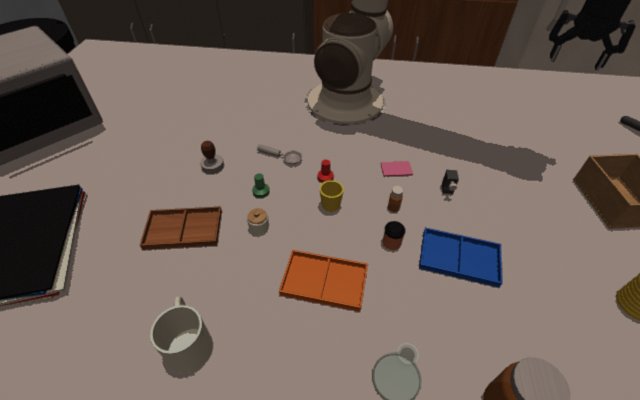

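View pics/wrist0.png

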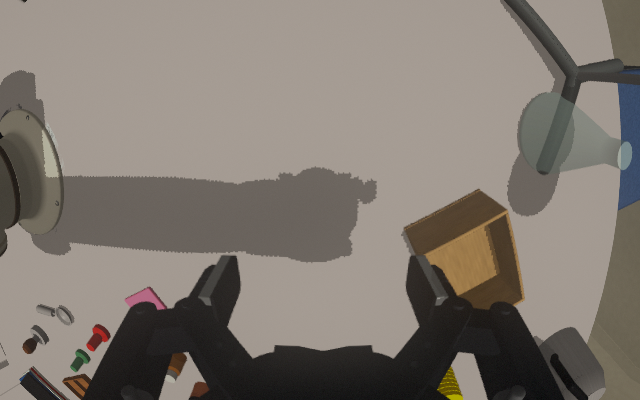

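```bash
cat > h.py <<'E'
from workcell import *
import numpy as np, cv2
from scipy.spatial.transform import Rotation as R
def cam(n):
    c=get_calibration(n)
    return c,R.from_euler('xyz',c['attitude'],degrees=True).as_matrix()
def px2w(n,u,v,z=0.):
    c,M=cam(n); d=M@np.array([(u-c['cx'])/c['fx'],(v-c['cy'])/c['fy'],1.])
    e=np.array(c['eye']); return e+d*(z-e[2])/d[2]
def w2px(n,p):
    c,M=cam(n); q=M.T@(np.array(p)-c['eye']); return np.array([c['fx']*q[0]/q[2]+c['cx'],c['fy']*q[1]/q[2]+c['cy']])
def wrist_px(p,pos,rot):
    c=get_calibration('wrist'); T=np.array(c['mount'])
    M=R.from_euler('xyz',rot,degrees=True).as_matrix()
    t=M.T@(np.array(p)-pos); q=T[:3,:3].T@(t-T[:3,3])
    th=np.arctan2(np.hypot(q[0],q[1]),q[2]); ph=np.arctan2(q[1],q[0])
    return np.array([c['cx']+c['fx']*th*np.cos(ph),c['cy']+c['fx']*th*np.sin(ph)])
def wrist_w(u,v,z,pos,rot):
    c=get_calibration('wrist'); T=np.array(c['mount'])
    M=R.from_euler('xyz',rot,degrees=True).as_matrix()
    x,y=(u-c['cx'])/c['fx'],(v-c['cy'])/c['fx']; th=np.hypot(x,y)
    d=np.array([x/th*np.sin(th),y/th*np.sin(th),np.cos(th)])
    d=M@T[:3,:3]@d; e=np.array(pos)+M@T[:3,3]
    return e+d*(z-e[2])/d[2]
E
python3 - <<'E'
from h import *
print(w2px('top',[0,0,0]),w2px('scene',[0,0,0]), px2w('scene',345,95))
def crop(n,x,y,w,h,s,out):
    im=cv2.imread(f'pics/{n}0.png')[y:y+h,x:x+w]
    cv2.imwrite(out,cv2.resize(im,None,fx=s,fy=s,interpolation=cv2.INTER_CUBIC))
crop('top',140,90,200,150,4,'pics/tL.png')
crop('top',160,180,200,140,4,'pics/tM.png')
crop('top',360,120,180,150,4,'pics/tR.png')
E
```

```text
[336.8242535  448.19413629] [344.82314581 100.58621907] [-0.0321939  -0.00234224  0.        ]
```

View pics/tL.png

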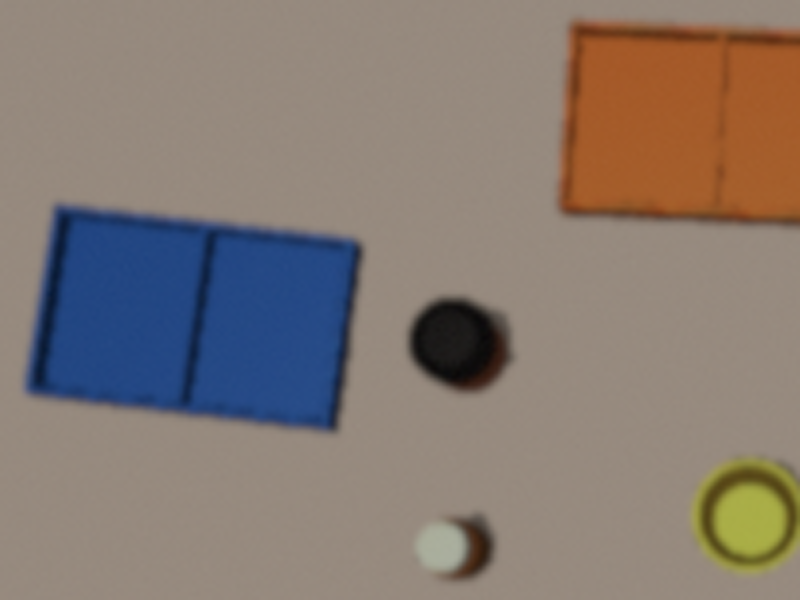

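View pics/tM.png

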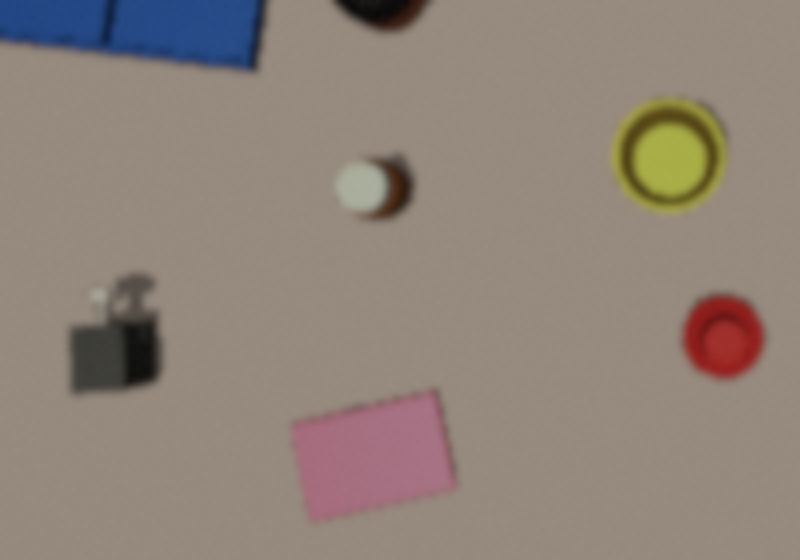

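View pics/tR.png

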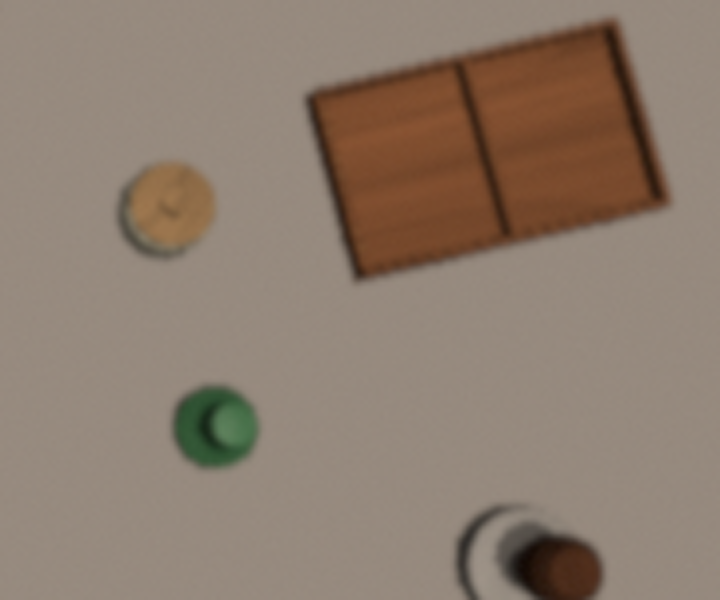

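```bash
python3 - <<'E'
from h import *
import cv2
im=cv2.imread('pics/top0.png')
cv2.imwrite('pics/orange.png',cv2.resize(im[80:240,270:370],None,fx=4,fy=4,interpolation=cv2.INTER_CUBIC))
cv2.imwrite('pics/tamp.png',cv2.resize(im[230:290,460:540],None,fx=8,fy=8,interpolation=cv2.INTER_CUBIC))
def P(o,u,v,z): return px2w('top',o[0]+(u+.5)/4-.5,o[1]+(v+.5)/4-.5,z)[:2].round(4)
L=(140,90);M=(160,180);Rr=(360,120)
print('vial',P(L,443,547,.062),P(M,361,187,.062))
print('cup',P(L,748,517,.056),P(M,669,156,.056))
print('green',P(Rr,232,425,.054),P(Rr,215,426,.008))
print('tamper',P(Rr,578,570,.07))
c=[P(M,*a,.052) for a in [(71,328),(125,322),(128,388),(72,392)]];print('clamp',np.array(c),np.mean(c,0),'screw',P(M,98,297,.044))
print('pot',P(Rr,172,205,.05),'shaker',P(L,452,340,.056))
for n,o,q in [('wood',Rr,[(310,95),(615,20),(670,204),(358,280)]),('blue',L,[(57,206),(359,241),(335,431),(28,391)])]:
    w=np.array([P(o,*a,.018) for a in q]);print(n,w.tolist(),w.mean(0))
    d=(w[0]+w[3]-w[1]-w[2])/2; print(np.linalg.norm(d),np.degrees(np.arctan2(-d[0],d[1])))
E
```

```text
vial [0.4329 0.1532] [0.4329 0.1542]
cup [0.4436 0.0069] [0.4441 0.0064]
green [ 0.4256 -0.1665] [ 0.4267 -0.1674]
tamper [ 0.3542 -0.3181]
clamp [[0.369  0.2977]
 [0.3713 0.2714]
 [0.3398 0.2697]
 [0.3385 0.2969]] [0.35465  0.283925] screw [0.3834 0.2875]
pot [ 0.5334 -0.1436] shaker [0.534  0.1491]
wood [[0.593, -0.2217], [0.6267, -0.3773], [0.5314, -0.3976], [0.4976, -0.2404]] [ 0.562175 -0.30925 ]
0.16000007031248456 12.177292355014048
blue [[0.6172, 0.3624], [0.5935, 0.2041], [0.4952, 0.2168], [0.5205, 0.376]] [0.5566   0.289825]
0.16062942600905974 -8.773281313666049
```

View pics/orange.png

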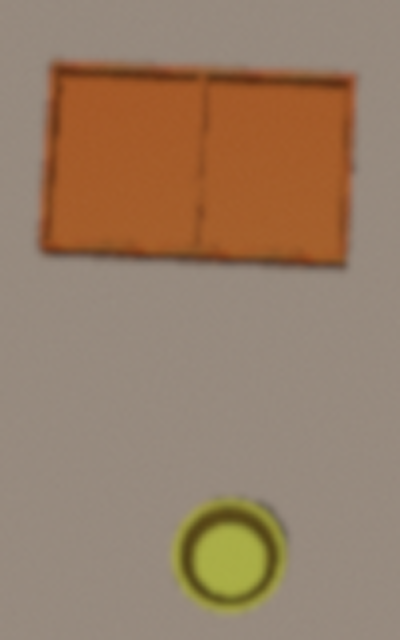

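View pics/tamp.png

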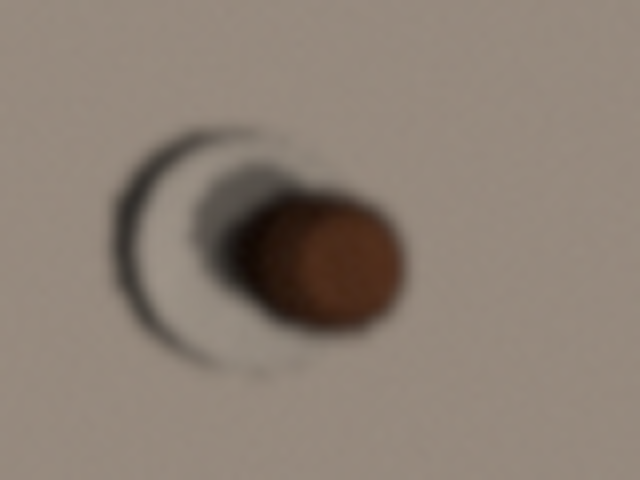

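```bash
python3 - <<'E'
from h import *
def P(o,u,v,z,s=4): return px2w('top',o[0]+(u+.5)/s-.5,o[1]+(v+.5)/s-.5,z)[:2].round(4)
w=np.array([P((270,80),*a,.018) for a in [(50,62),(356,74),(346,268),(40,252)]]);print('orange',w.tolist(),w.mean(0))
d=(w[0]+w[3]-w[1]-w[2])/2; print(np.linalg.norm(d),np.degrees(np.arctan2(-d[0],d[1])))
T=(460,230)
print('tamper handle',P(T,335,262,.066,8),'foot',P(T,238,251,.012,8),'red',P((160,180),724,335,.02))
im=cv2.imread('pics/scene0.png')
for n,x,y in [('clamp',450,182),('vial',396,198),('tamp',210,154),('green',260,184),('cup',331,195)]:
    cv2.imwrite(f'pics/s_{n}.png',cv2.resize(im[y-25:y+25,x-25:x+25],None,fx=5,fy=5,interpolation=cv2.INTER_CUBIC))
cv2.imwrite('pics/s_all.png',np.hstack([cv2.resize(cv2.imread(f'pics/s_{n}.png'),(160,160)) for n in ('clamp','vial','tamp','green','cup')]))
for n,p in [('clamp',[.3547,.284]),('vial',[.433,.1537]),('tamp',[.3545,-.317]),('green',[.426,-.167]),('cup',[.444,.0067])]:
    print(n,w2px('scene',[*p,0]).round(1),w2px('scene',[*p,.055]).round(1))
E
```

```text
orange [[0.7061, 0.093], [0.6938, -0.0658], [0.5917, -0.0571], [0.6053, 0.0998]] [0.649225 0.017475]
0.15838031759028645 -4.6900373163523055
tamper handle [ 0.3538 -0.3148] foot [ 0.3537 -0.3128] red [ 0.3564 -0.018 ]
clamp [446.2 188.9] [452.  172.7]
vial [393.  206.9] [396.6 190.8]
tamp [211.8 166.2] [207.2 149.9]
green [261.3 191.4] [258.7 175.2]
cup [330.8 204. ] [331.4 187.9]
```

View pics/s_all.png

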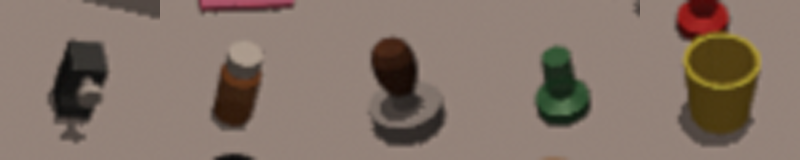

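Request:
play_rows:
  commands: "0.8 100 -120 -20 -70;0.8 100 -120 -20 -70;0.8 100 -120 -20 -70;0.8 100 -120 -20 -70;0.8 100 -120 -20 -70;0.8 100 -120 -20 -70;0.8 100 -120 -20 -70;0.8 100 -120 -20 -70;0.8 100 -120 -20 -70;0.8 100 -120 -20 -70"
  force: 40

```text
time: 0.98
ee_pos: [0.2572, 0.4069, 0.2111]
tcp_rot: [-180.0, 0.0, 93.0]
wrist_force: [0.2, -0.1, 0.0]
opening: 0.0685
```

Request:
play_rows:
  commands: "0.8 97 -123 -60 -70;0.8 97 -123 -60 -70;0.8 97 -123 -60 -70;0.8 97 -123 -60 -70;0.8 97 -123 -60 -70;0.8 97 -123 -60 -70;0.8 97 -123 -60 -70;0.8 97 -123 -60 -70;0.8 97 -123 -60 -70;0.8 97 -123 -60 -70"

```text
time: 1.82
ee_pos: [0.3827, 0.2339, 0.151]
tcp_rot: [-177.0, 0.1, 29.6]
wrist_force: [1.5, 0.7, 0.7]
opening: 0.0682
```

Request:
play_rows:
  commands: "0.8 0 0 -10 -20;0.8 0 0 -20 -20;0.8 0 0 -20 -20;0.8 0 0 -20 -20"

```text
time: 2.15
ee_pos: [0.4074, 0.15, 0.1305]
tcp_rot: [-173.5, 0.4, 16.0]
wrist_force: [0.5, -0.1, -0.1]
opening: 0.0679
```

```bash
cat > look.py <<'E'
from h import *
import sys
o=get_obs(); im=camera('wrist')[:,:,::-1].copy()
print(o['time'],o['ee_pos'].round(4),o['tcp_rot'].round(2),o['opening'])
for a in sys.argv[2:]:
    p=[float(x) for x in a.split(',')]
    u=wrist_px(p,o['ee_pos'],o['tcp_rot']); print(p,u.round(1))
    cv2.drawMarker(im,tuple(int(round(x)) for x in u),(255,0,255),cv2.MARKER_CROSS,7,1)
cv2.imwrite('pics/'+sys.argv[1],im)
E
python3 look.py w1.png .3547,.284,.052 .3547,.284,0
```

```text
2.15 [0.4074 0.15   0.1305] [-173.5     0.43   16.01] 0.0679235176453168
[0.3547, 0.284, 0.052] [174.3 212.4]
[0.3547, 0.284, 0.0] [200.1 193.6]
```

View pics/w1.png

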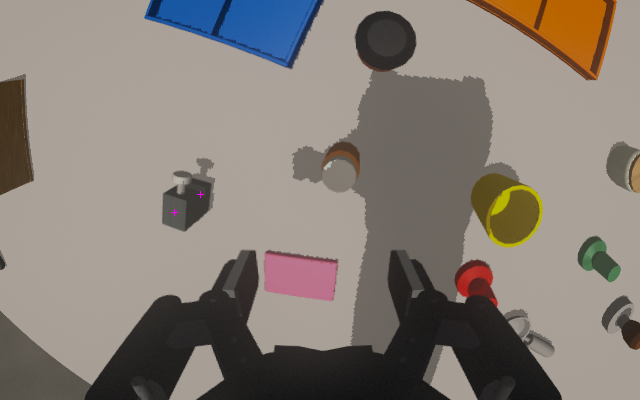

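```bash
python3 -c "
from workcell import *
o=get_obs();print(o['q'].round(1),o['qd'].round(1),o['time'])"
```

```text
[ 15.8 -11.6 -17.   85.    6.4 179.9] [ 3.4  0.2  1.  -0.1  0.4  0. ] 2.2
```

Request:
play_rows:
  commands: "0.6 26 4 0 10;0.6 26 4 0 20;0.6 26 4 0 30;0.6 26 4 0 40;0.6 26 4 0 50;0.6 26 4 0 60;0.6 26 4 0 60;0.6 26 4 0 60;0.6 26 4 0 60;0.6 26 4 0 60"

```text
time: 3.03
ee_pos: [0.4335, 0.1556, 0.1311]
tcp_rot: [-173.5, 0.3, 76.4]
wrist_force: [0.6, -0.5, -0.1]
opening: 0.0513
```

Request:
play_rows:
  commands: "0.6 0 0 30 7;0.6 0 0 60 14;0.6 30 10 90 21;0.6 60 20 110 28;0.6 95 34 120 34;0.6 130 46 120 34;0.6 165 59 120 34;0.6 200 72 120 34;0.6 200 72 120 34"

```text
time: 3.78
ee_pos: [0.6374, 0.2288, 0.2457]
tcp_rot: [-173.3, 0.3, 110.1]
wrist_force: [-0.4, -0.1, -2.1]
opening: 0.0515
```

```bash
cat > st.py <<'E'
from workcell import *
o=get_obs();print(o['time'],o['q'].round(2),o['ee_pos'].round(4),o['tcp_rot'].round(2),o['opening'].round(4) if hasattr(o['opening'],'round') else o['opening'],o['wrist_force'].round(1))
E
python3 st.py
```

```text
3.7833 [ 19.9   33.78  48.06 110.99  -0.35  89.85] [0.6374 0.2288 0.2457] [-173.28    0.33  110.09] 0.051467999578653806 [-0.4 -0.1 -2.1]
```

Request:
play_rows:
  commands: "0.6 19 7 0 0;0.6 28 10 0 0;0.6 38 14 0 0;0.6 47 17 0 0;0.6 56 20 0 0;0.6 66 24 0 0"

```text
time: 4.28
ee_pos: [0.6907, 0.2481, 0.2416]
tcp_rot: [-173.7, 0.3, 110.1]
wrist_force: [0.2, 0.2, -1.3]
opening: 0.0513
```

```bash
python3 st.py
```

```text
4.2833 [ 19.89  48.37  70.55 118.45  -0.36  89.82] [0.6907 0.2481 0.2416] [-173.73    0.34  110.11] 0.05134818987990229 [ 0.2  0.2 -1.3]
```

Request:
play_rows:
  commands: "0.6 9 3 0 0;0.6 19 7 0 0;0.6 28 10 0 0;0.6 38 14 0 0"

```text
time: 4.62
ee_pos: [0.7092, 0.255, 0.2325]
tcp_rot: [-175.7, 0.3, 110.2]
wrist_force: [-0.3, -0.3, 0.7]
opening: 0.0511
```

```bash
python3 st.py
```

```text
4.6167 [ 19.91  49.04  70.73 116.01  -0.36  89.75] [0.7092 0.255  0.2325] [-175.67    0.34  110.19] 0.05112703647781814 [-0.3 -0.3  0.7]
```

Request:
play_rows:
  commands: "0.6 15 5 0 0;0.6 28 10 0 0;0.6 42 15 0 0;0.6 56 20 0 0"

```text
time: 4.95
ee_pos: [0.7351, 0.2641, 0.2109]
tcp_rot: [-177.6, 0.4, 110.2]
wrist_force: [-0.1, -0.9, 0.5]
opening: 0.0513
```

```bash
python3 st.py
```

```text
4.95 [ 19.9   50.53  70.7  112.54  -0.37  89.7 ] [0.7351 0.2641 0.2109] [-177.63    0.36  110.22] 0.05131104789627085 [-0.1 -0.9  0.5]
```

Request:
play_rows:
  commands: "0.6 15 5 10 0;0.6 28 10 10 0;0.6 42 15 10 0;0.6 56 20 10 0;0.6 56 20 10 0"

```text
time: 5.37
ee_pos: [0.7575, 0.2719, 0.1985]
tcp_rot: [-179.9, 0.4, 110.2]
wrist_force: [-0.2, -0.7, -0.3]
opening: 0.0511
```

```bash
python3 st.py
```

```text
5.3667 [ 19.88  51.36  70.66 109.43  -0.38  89.66] [0.7575 0.2719 0.1985] [-179.86    0.37  110.22] 0.05112949155486024 [-0.2 -0.7 -0.3]
```

Request:
play_rows:
  commands: "0.6 -36 -13 0 -5;0.6 -72 -26 0 -10;0.6 -108 -39 0 -15;0.6 -144 -52 0 -20;0.6 -180 -65 0 -25;0.6 -216 -79 -20 -25;0.6 -252 -92 -40 -25;0.6 -288 -105 -60 -25;0.6 -324 -118 -79 -25;0.6 -324 -118 -79 -25"

```text
time: 6.2
ee_pos: [0.4505, 0.1601, 0.1297]
tcp_rot: [-180.0, 0.4, 85.2]
wrist_force: [0.5, -0.4, 0.6]
opening: 0.0513
```

```bash
python3 look.py w2.png .433,.1537,.062 .433,.1537,.042 .433,.1537,0
```

```text
6.2 [0.4505 0.1601 0.1297] [-179.96    0.35   85.22] 0.05126289674531027
[0.433, 0.1537, 0.062] [299.7 220.4]
[0.433, 0.1537, 0.042] [301.4 210.3]
[0.433, 0.1537, 0.0] [304.4 193.4]
```

View pics/w2.png

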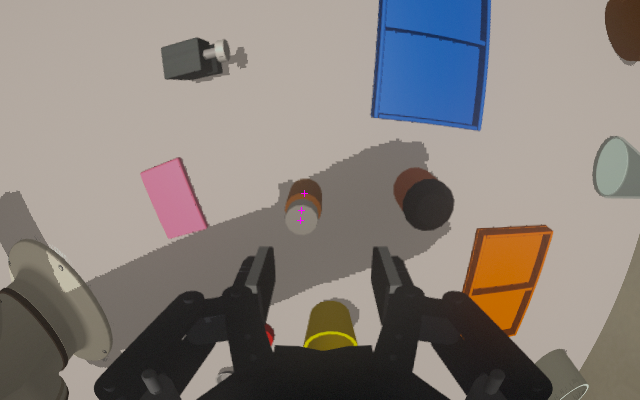

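Request:
play_rows:
  commands: "0.6 -17 -6 0 0;0.6 -17 -6 -10 0;0.6 -17 -6 -20 0;0.6 -17 -6 -20 0"

```text
time: 6.58
ee_pos: [0.4356, 0.1549, 0.1089]
tcp_rot: [-179.9, 0.4, 85.2]
wrist_force: [0.1, 0.8, 0.2]
opening: 0.0514
```

```bash
python3 st.py; python3 -c "
from h import *
o=get_obs()
print(wrist_w(302,219,.062,[0.4505,.1601,.1297],[-179.96,.35,85.22]))"
```

```text
6.5833 [ 19.76  -7.4  -15.62  82.07  -0.31 114.54] [0.4356 0.1549 0.1089] [-179.86    0.4    85.22] 0.05136923877089649 [0.1 0.8 0.2]
[0.43483912 0.15468971 0.062     ]
```

Request:
play_rows:
  commands: "0.6 -1 0 -25 0;0.6 -1 0 -50 0;0.6 -1 0 -75 0;0.6 -1 0 -91 0;0.6 -1 0 -91 0;0 -1 0 -91 0;0 -1 0 -91 0;0 -1 0 -91 0;0 -1 0 -91 0;0 -1 0 -91 0"
  force: 40

```text
time: 7.42
ee_pos: [0.4352, 0.1551, 0.0206]
tcp_rot: [180.0, 0.3, 85.2]
wrist_force: [0.8, -0.7, 3.1]
opening: 0.0283
```

Request:
play_rows:
  commands: "0 0 0 0 0;0 0 0 0 0"

```text
time: 7.58
ee_pos: [0.4352, 0.1551, 0.0205]
tcp_rot: [180.0, 0.3, 85.2]
wrist_force: [0.4, 0.8, 6.8]
opening: 0.0287
```

```bash
python3 look.py w3.png
```

```text
7.5833 [0.4352 0.1551 0.0205] [179.97   0.32  85.22] 0.02869435825800397
```

View pics/w3.png

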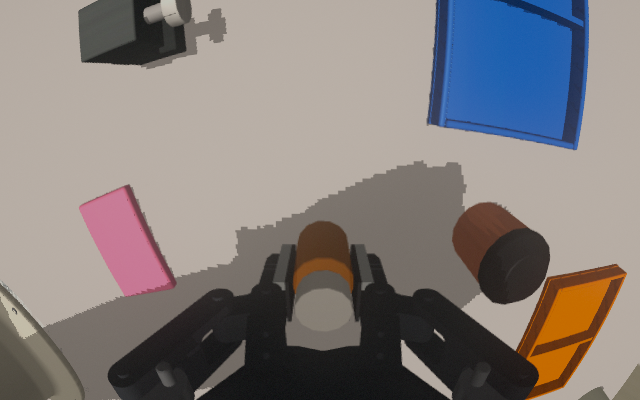

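Request:
play_rows:
  commands: "0 0 0 20 0;0 0 0 55 0;0 5 4 90 0;0 30 24 110 0;0 58 48 110 0;0 86 72 110 0;0 110 92 110 0;0 115 96 105 0;0 115 96 90 0;0 115 96 80 0"

```text
time: 8.47
ee_pos: [0.5493, 0.251, 0.0978]
tcp_rot: [-179.8, 0.4, 85.2]
wrist_force: [-1.0, -0.1, -0.6]
opening: 0.0288
```

```bash
python3 look.py w4.png .5506,.2513,.004 .5566,.2898,.018
```

```text
8.4667 [0.5493 0.251  0.0978] [-179.83    0.42   85.24] 0.028792046272956427
[0.5506, 0.2513, 0.004] [324.4 198. ]
[0.5566, 0.2898, 0.018] [328.4 154.4]
```

View pics/w4.png

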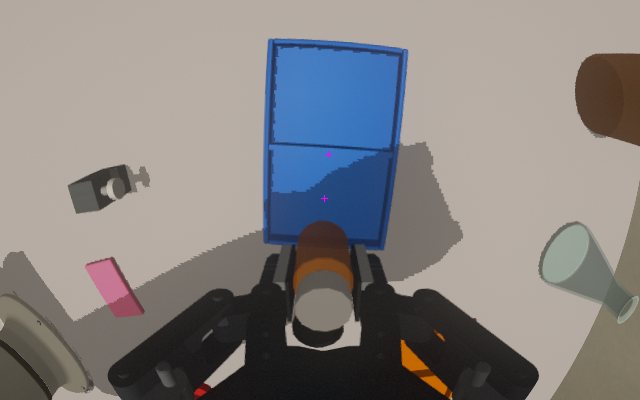

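Request:
play_rows:
  commands: "0 1 2 -20 0;0 1 2 -40 0;0 1 2 -55 0;0 1 2 -65 0;0 1 2 -72 0;0 1 2 -72 0;0 1 2 -72 0"

```text
time: 9.1
ee_pos: [0.5504, 0.2527, 0.028]
tcp_rot: [-179.9, 0.4, 85.2]
wrist_force: [-0.0, 0.3, -0.1]
opening: 0.0283
```

```bash
python3 st.py
```

```text
9.1 [ 24.79  13.68  -2.6   73.95  -0.28 119.58] [0.5504 0.2527 0.028 ] [-179.93    0.36   85.21] 0.02828607106320421 [-0.   0.3 -0.1]
```

Request:
play_rows:
  commands: "0 0 0 -3 0;0 0 0 -3 0;0 0 0 -3 0;0.5 0 0 -3 0;0.5 0 0 -3 0;0.5 0 0 -3 0;0.5 0 0 30 0;0.5 0 0 65 0;0.6 0 0 100 0;0.6 0 0 100 0"

```text
time: 9.93
ee_pos: [0.5528, 0.2539, 0.1353]
tcp_rot: [179.6, 0.1, 85.2]
wrist_force: [1.1, 0.0, 0.9]
opening: 0.0513
```

```bash
python3 look.py w5.png .5566,.2898,.018
```

```text
9.9333 [0.5528 0.2539 0.1353] [1.7959e+02 9.0000e-02 8.5220e+01] 0.051273452843030726
[0.5566, 0.2898, 0.018] [322.5 149.9]
```

View pics/w5.png

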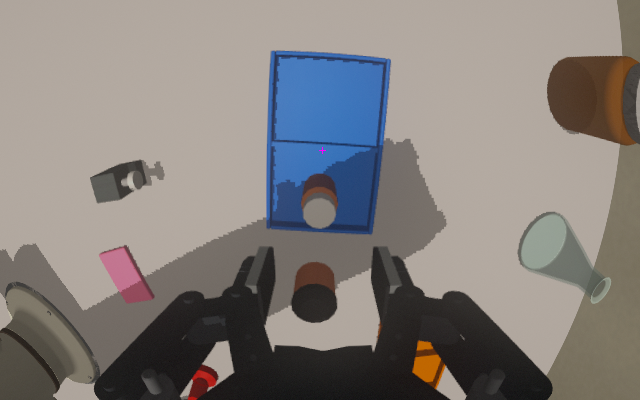

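Request:
play_rows:
  commands: "0.6 -11 -38 0 0;0.6 -22 -76 0 0;0.6 -34 -114 0 0;0.6 -46 -152 0 0;0.6 -58 -190 0 0;0.6 -69 -228 0 0;0.6 -80 -266 0 0;0.6 -92 -304 0 0;0.6 -103 -342 0 0;0.6 -115 -380 0 0"

```text
time: 10.82
ee_pos: [0.4342, -0.1287, 0.1267]
tcp_rot: [-179.9, 0.4, 85.2]
wrist_force: [1.6, -0.2, 0.2]
opening: 0.051
```

Request:
play_rows:
  commands: "0.6 -12 -41 0 0;0.6 -12 -41 -15 0;0.6 -12 -41 -25 0;0.6 -12 -41 -25 0"

```text
time: 11.15
ee_pos: [0.422, -0.1678, 0.0996]
tcp_rot: [-179.7, 0.3, 85.2]
wrist_force: [0.0, 0.5, -0.6]
opening: 0.051
```

```bash
python3 look.py w6.png .4262,-.167,.054
```

```text
11.15 [ 0.422  -0.1678  0.0996] [-179.7     0.3    85.15] 0.050994502475227285
[0.4262, -0.167, 0.054] [328.8 221.7]
```

View pics/w6.png

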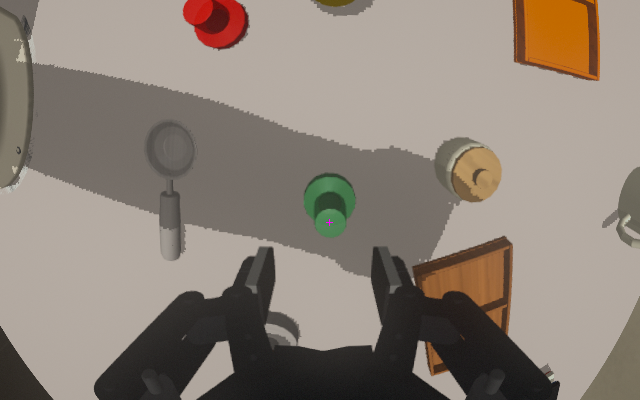

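Request:
play_rows:
  commands: "0.6 5 1 -20 0;0.6 5 1 -40 0;0.6 5 1 -60 0;0.6 5 1 -78 0;0.6 5 1 -78 0;0.6 5 1 -78 0;0 5 1 -78 0;0 5 1 -78 0;0 5 1 -78 0;0 5 1 -78 0"

```text
time: 12.03
ee_pos: [0.4293, -0.1672, 0.0261]
tcp_rot: [180.0, 0.4, 85.2]
wrist_force: [-1.5, 2.4, 5.6]
opening: 0.022
```

Request:
play_rows:
  commands: "0 0 0 0 0;0 0 0 0 0;0 0 0 0 0;0 0 0 10 0;0 0 0 10 0"

```text
time: 12.45
ee_pos: [0.4294, -0.1676, 0.0369]
tcp_rot: [179.9, 0.4, 85.2]
wrist_force: [1.0, 0.2, -0.6]
opening: 0.0214
```

```bash
python3 look.py w7.png
```

```text
12.45 [ 0.4294 -0.1676  0.0369] [179.93   0.43  85.22] 0.021441595746403606
```

View pics/w7.png

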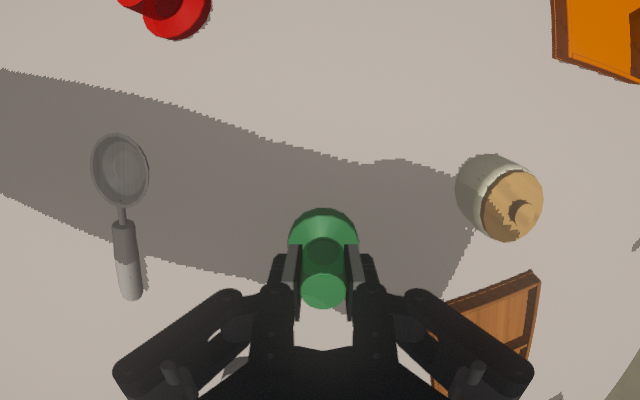

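Request:
play_rows:
  commands: "0 0 0 35 0;0 0 0 70 0;0 0 0 100 0;0 10 38 115 0;0 20 76 115 0;0 30 114 115 0;0 40 152 115 0;0 50 190 115 0;0 60 228 115 0;0 70 266 115 0"

```text
time: 13.33
ee_pos: [0.4986, 0.1008, 0.1498]
tcp_rot: [-180.0, 0.4, 85.2]
wrist_force: [0.8, -0.8, 0.0]
opening: 0.0218
```

Request:
play_rows:
  commands: "0 10 38 0 0;0 20 76 0 0;0 30 114 0 0;0 40 152 0 0;0 50 190 0 0;0 60 228 0 0;0 62 233 0 0;0 62 233 -30 0;0 62 233 -60 0;0 62 233 -60 0"

```text
time: 14.17
ee_pos: [0.558, 0.3306, 0.083]
tcp_rot: [-179.5, 0.7, 85.2]
wrist_force: [-0.3, -0.5, -2.6]
opening: 0.0213
```

```bash
python3 look.py w8.png .562,.331,.004 .5566,.294,.018
```

```text
14.1667 [0.558  0.3306 0.083 ] [-179.51    0.67   85.25] 0.02130319687877086
[0.562, 0.331, 0.004] [328.4 203.7]
[0.5566, 0.294, 0.018] [325.2 255.2]
```

View pics/w8.png

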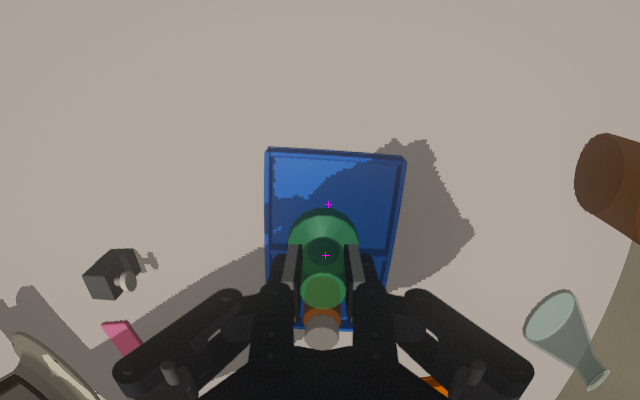

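Request:
play_rows:
  commands: "0 3 3 -15 0;0 3 3 -30 0;0 3 3 -42 0;0 3 3 -50 0;0 3 3 -53 0;0 3 3 -53 0;0 3 3 -53 0"

```text
time: 14.8
ee_pos: [0.5637, 0.3349, 0.0374]
tcp_rot: [-180.0, 0.3, 85.2]
wrist_force: [-1.2, 0.0, -0.6]
opening: 0.0213
```

```bash
python3 st.py
```

```text
14.8 [ 30.82  20.17   6.48  76.56  -0.26 125.61] [0.5637 0.3349 0.0374] [-179.95    0.35   85.21] 0.021278007087631563 [-1.2  0.  -0.6]
```

Request:
play_rows:
  commands: "0 0 0 -4 0;0 0 0 -7 0;0 0 0 -7 0;0 0 0 -7 0;0 0 0 -7 0"

```text
time: 15.22
ee_pos: [0.5639, 0.3351, 0.0302]
tcp_rot: [-180.0, 0.3, 85.2]
wrist_force: [1.5, 1.1, 5.1]
opening: 0.0213
```

Request:
play_rows:
  commands: "0.45 0 0 0 0;0.45 0 0 0 0;0.45 0 0 0 0;0.45 0 0 30 0;0.45 0 0 65 0;0.6 0 0 100 0;0.6 0 0 100 0;0.6 0 0 105 0"

```text
time: 15.88
ee_pos: [0.564, 0.3352, 0.136]
tcp_rot: [180.0, 0.3, 85.2]
wrist_force: [-0.2, -0.2, -0.7]
opening: 0.0513
```

```bash
python3 look.py w9.png .5566,.294,.018; python3 st.py
```

```text
15.8833 [0.564  0.3352 0.136 ] [179.97   0.29  85.22] 0.051312591104704416
[0.5566, 0.294, 0.018] [318.1 231.8]
15.9333 [ 30.83  19.08  15.96  87.11  -0.25 125.61] [0.5636 0.335  0.1356] [-179.97    0.33   85.22] 0.051290618129110184 [0.5 0.1 1. ]
```

View pics/w9.png

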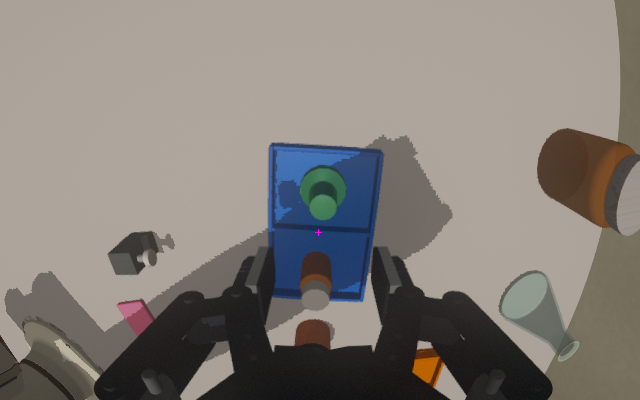

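Both glass pieces stand in separate bays of the blue tray: stopper head at (323,190), vial at (315,280). Next is the clamp, at yaw about 183.5.

Request:
play_rows:
  commands: "0.6 -20 -5 10 7;0.6 -40 -10 10 14;0.6 -60 -15 10 21;0.6 -80 -20 10 28;0.6 -100 -25 10 35;0.6 -120 -30 10 42;0.6 -140 -35 0 49;0.6 -160 -40 0 56;0.6 -180 -45 0 63;0.6 -200 -50 0 70"

```text
time: 16.77
ee_pos: [0.3618, 0.2839, 0.1327]
tcp_rot: [-179.8, 0.3, 155.6]
wrist_force: [0.4, -1.0, 0.3]
opening: 0.0511
```

Request:
play_rows:
  commands: "0.6 -5 0 0 7;0.6 -9 -1 0 14;0.6 -9 -1 0 21;0.6 -9 -1 -10 28;0.6 -9 -1 -20 28;0.6 -9 -1 -30 28"

```text
time: 17.27
ee_pos: [0.3539, 0.2834, 0.1026]
tcp_rot: [-179.9, 0.3, -177.0]
wrist_force: [-0.4, 0.3, 0.2]
opening: 0.0513
```

```bash
python3 look.py w10.png .3547,.284,.052 .3547,.284,.0; python3 st.py
```

```text
17.2667 [0.3539 0.2834 0.1026] [-179.86    0.29 -177.  ] 0.05131670341767027
[0.3547, 0.284, 0.052] [323.4 220.7]
[0.3547, 0.284, 0.0] [323.4 195.6]
17.3167 [ 38.87  -8.97 -17.92  81.05  -0.29  35.9 ] [0.3533 0.2829 0.1006] [-1.7977e+02  1.7000e-01 -1.7703e+02] 0.05135932851563434 [-0.4  0.1 -2.2]
```

View pics/w10.png

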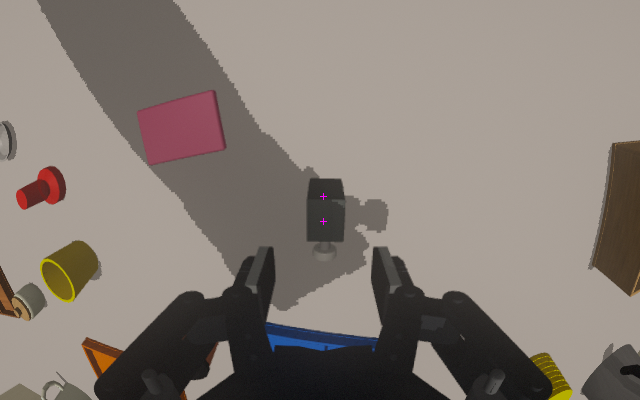

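Request:
play_rows:
  commands: "0.6 2 1 -20 0;0.6 2 1 -40 0;0.6 2 1 -60 0;0.6 2 1 -75 0;0.6 2 1 -84 0;0.6 2 1 -84 0;0 2 1 -84 0;0 2 1 -84 0;0 2 1 -84 0;0 2 1 -84 0"
  force: 60

```text
time: 18.15
ee_pos: [0.357, 0.2853, 0.0215]
tcp_rot: [-180.0, 0.5, -176.8]
wrist_force: [-0.1, 0.3, 4.3]
opening: 0.0252
```

Request:
play_rows:
  commands: "0 0 0 0 0;0 0 0 0 0"

```text
time: 18.32
ee_pos: [0.357, 0.2853, 0.0215]
tcp_rot: [-180.0, 0.5, -176.8]
wrist_force: [-0.0, -0.6, 6.6]
opening: 0.0254
```

```bash
python3 look.py w11.png
```

```text
18.3167 [0.357  0.2853 0.0215] [-179.98    0.47 -176.79] 0.02542410985497069
```

View pics/w11.png

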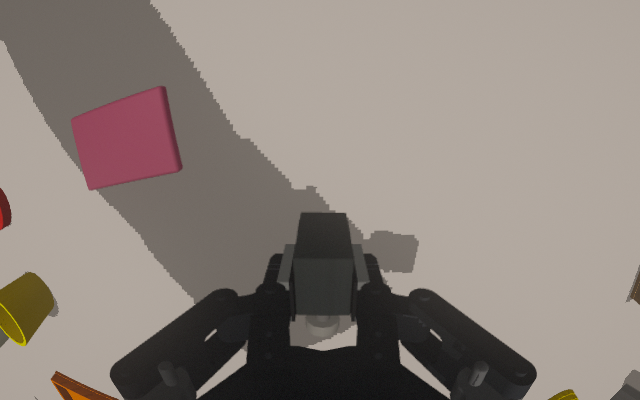

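Request:
play_rows:
  commands: "0 0 0 35 0;0 0 0 70 0;0 0 0 105 0;0 25 -20 120 0;0 57 -45 120 0;0 87 -69 120 0;0 117 -93 120 0;0 147 -117 120 0;0 177 -141 120 0;0 207 -165 120 0"

```text
time: 19.2
ee_pos: [0.5646, 0.1182, 0.1402]
tcp_rot: [-179.9, 0.4, -176.8]
wrist_force: [0.3, 1.1, -1.4]
opening: 0.0252
```

Request:
play_rows:
  commands: "0 30 -24 0 0;0 60 -48 0 0;0 79 -62 0 0;0 79 -62 -30 0;0 79 -62 -60 0;0 79 -62 -60 0;0 79 -62 -60 0"

```text
time: 19.78
ee_pos: [0.641, 0.0577, 0.0789]
tcp_rot: [-179.9, 0.1, -176.8]
wrist_force: [0.1, 1.1, -1.0]
opening: 0.0253
```

```bash
python3 look.py w12.png .652,.056,.004 .6492,.0175,.018;python3 st.py
```

```text
19.7833 [0.641  0.0577 0.0789] [-1.7991e+02  1.3000e-01 -1.7679e+02] 0.025281987476327043
[0.652, 0.056, 0.004] [319.6 220.2]
[0.6492, 0.0175, 0.018] [266.8 221.3]
19.8333 [ 5.2  17.27  7.68 80.08 -0.1   1.97] [0.6421 0.0579 0.081 ] [-179.91    0.33 -176.77] 0.02555383350009352 [ 0.1 -0.3 -1. ]
```

View pics/w12.png

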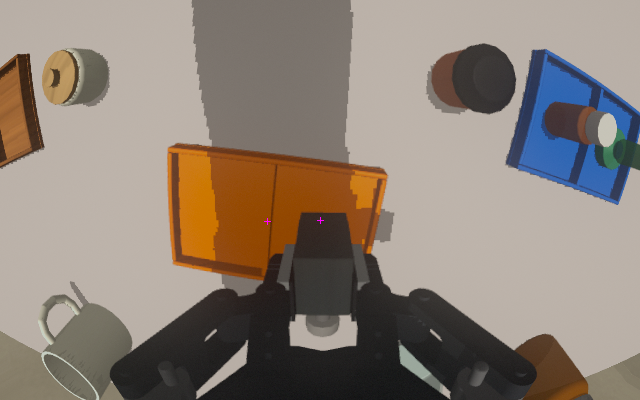

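Request:
play_rows:
  commands: "0 0 2 -15 0;0 0 2 -30 0;0 0 2 -42 0;0 0 2 -50 0;0 0 2 -52 0;0 0 2 -52 0;0 0 2 -52 0"

```text
time: 20.42
ee_pos: [0.6428, 0.0599, 0.0295]
tcp_rot: [-179.9, 0.4, -176.8]
wrist_force: [1.0, 0.0, -1.7]
opening: 0.0253
```

Request:
play_rows:
  commands: "0 0 0 -4 0;0 0 0 -4 0;0 0 0 -4 0;0.5 0 0 -4 0;0.5 0 0 -4 0;0.5 0 0 -4 0;0.5 0 0 30 0;0.5 0 0 65 0;0.6 0 0 100 0;0.6 0 0 115 0"

```text
time: 21.25
ee_pos: [0.6434, 0.0599, 0.1486]
tcp_rot: [-179.9, 0.7, -176.8]
wrist_force: [1.4, 0.3, 1.4]
opening: 0.0512
```

```bash
python3 look.py w13.png;python3 st.py
```

```text
21.25 [0.6434 0.0599 0.1486] [-179.92    0.67 -176.78] 0.05121493876963973
21.3 [ 5.36 16.75 14.66 87.1  -0.1   2.14] [0.6441 0.06   0.1502] [-179.93    0.81 -176.78] 0.051321157368103325 [-1.4  0.7  2. ]
```

View pics/w13.png

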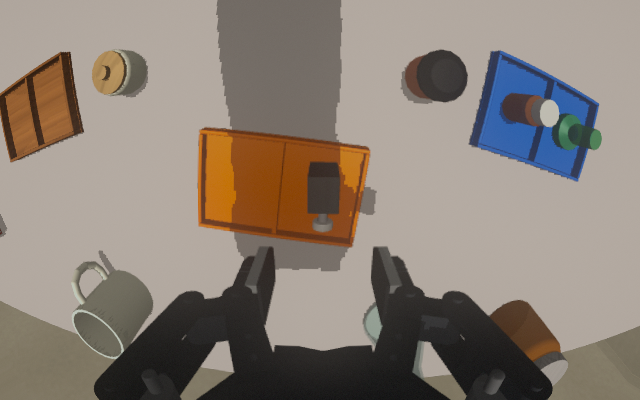

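Request:
play_rows:
  commands: "1 -40 -10 0 0;1 -80 -20 0 0;1 -120 -30 0 0;1 -160 -42 0 0;1 -200 -53 -10 0;1 -200 -53 -30 0;1 -200 -53 -40 0;1 -200 -53 -40 0"

```text
time: 21.97
ee_pos: [0.4415, 0.0068, 0.1014]
tcp_rot: [-179.9, 0.2, -176.8]
wrist_force: [-0.6, 0.0, -0.5]
opening: 0.0855
```

```bash
python3 look.py w14.png .444,.0067,.056;python3 st.py
```

```text
21.9667 [0.4415 0.0068 0.1014] [-179.92    0.25 -176.8 ] 0.08549738541291567
[0.444, 0.0067, 0.056] [322.2 226.2]
22.0167 [ 9.400e-01 -1.073e+01 -1.922e+01  8.122e+01 -7.000e-02 -2.280e+00] [0.4423 0.0069 0.1025] [-179.92    0.28 -176.78] 0.08535837308971954 [-0.8  0.2  0.3]
```

View pics/w14.png

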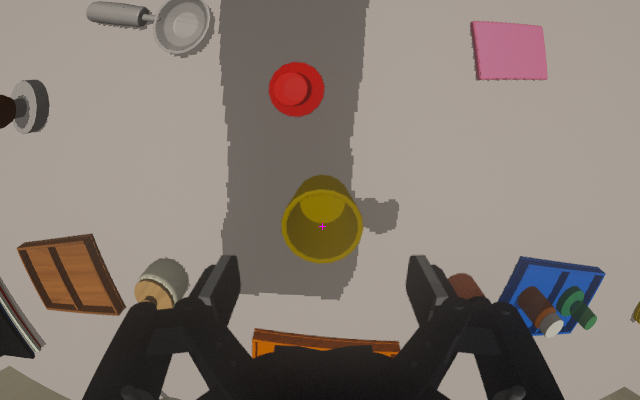

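Request:
play_rows:
  commands: "1 2 0 -20 0;1 2 0 -40 0;1 2 0 -60 0;1 2 0 -75 0;1 2 0 -83 0;1 2 0 -83 0;0 2 0 -83 0;0 2 0 -83 0;0 2 0 -83 0;0 2 0 -83 0"
  force: 40

```text
time: 22.85
ee_pos: [0.4455, 0.0068, 0.022]
tcp_rot: [-179.9, 0.5, -176.8]
wrist_force: [-0.3, -0.2, 5.8]
opening: 0.0535
```

Request:
play_rows:
  commands: "0 0 0 0 0;0 0 0 0 0;0 0 0 8 0;0 0 0 8 0"

```text
time: 23.18
ee_pos: [0.4452, 0.0068, 0.0302]
tcp_rot: [-179.9, 0.5, -176.8]
wrist_force: [0.2, 0.2, -0.7]
opening: 0.0538
```

```bash
python3 look.py w15.png
```

```text
23.1833 [0.4452 0.0068 0.0302] [-179.91    0.49 -176.78] 0.053772514684179644
```

View pics/w15.png

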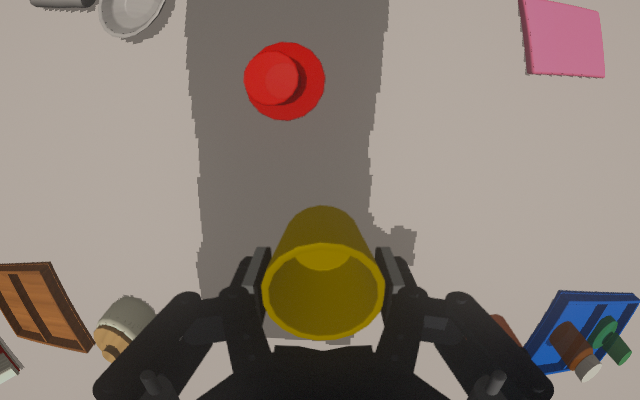

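Request:
play_rows:
  commands: "0 0 0 30 0;0 0 0 65 0;0 0 0 100 0;0 8 -20 120 0;0 23 -58 120 0;0 38 -95 120 0;0 53 -132 120 0;0 68 -170 120 0;0 83 -207 120 0;0 98 -245 120 0"

```text
time: 24.07
ee_pos: [0.5427, -0.2402, 0.1483]
tcp_rot: [-179.9, 0.4, -176.8]
wrist_force: [0.3, 0.6, -1.3]
opening: 0.0538
```

Request:
play_rows:
  commands: "0 12 -30 0 0;0 12 -30 -30 0;0 12 -30 -60 0;0 12 -30 -65 0;0 12 -30 -65 0"

```text
time: 24.48
ee_pos: [0.5529, -0.2675, 0.081]
tcp_rot: [179.9, 0.1, -176.8]
wrist_force: [-0.0, 0.1, -0.9]
opening: 0.0535
```

```bash
python3 look.py w16.png .554,-.271,.004 .562,-.309,.018;python3 st.py
```

```text
24.4833 [ 0.5529 -0.2675  0.081 ] [ 1.7995e+02  1.2000e-01 -1.7679e+02] 0.05352038868636132
[0.554, -0.271, 0.004] [317.7 207.1]
[0.562, -0.309, 0.018] [265.3 221.2]
24.5333 [-25.85  13.24   3.04  79.53   0.11 -29.08] [ 0.5539 -0.2678  0.0834] [-179.96    0.29 -176.77] 0.053740407529694036 [-0.9 -0.7 -0.8]
```

View pics/w16.png

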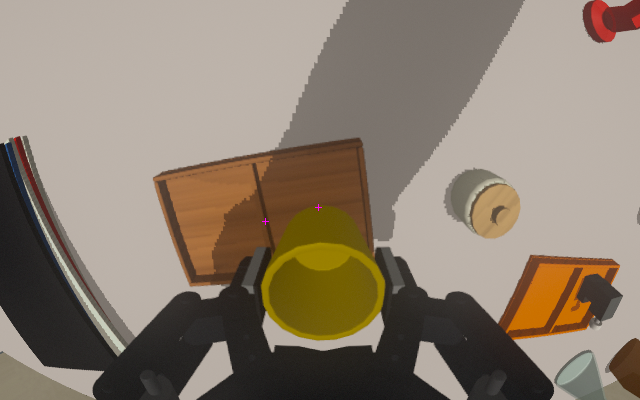

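Request:
play_rows:
  commands: "0 0 -1 -15 0;0 0 -1 -30 0;0 0 -1 -42 0;0 0 -1 -48 0;0 0 -1 -53 0;0 0 -1 -54 0;0 0 -1 -54 0;0 0 -1 -54 0"

```text
time: 25.2
ee_pos: [0.5548, -0.2693, 0.0303]
tcp_rot: [-179.9, 0.4, -176.8]
wrist_force: [0.8, 0.3, -0.5]
opening: 0.0537
```

Request:
play_rows:
  commands: "0 0 0 -4 0;0 0 0 -4 0;0 0 0 -4 0;0.8 0 0 -4 0;0.8 0 0 -4 0;0.8 0 0 -4 0;0.8 0 0 -2 0;0.8 0 0 30 0;0.8 0 0 65 0;0.8 0 0 100 0"

```text
time: 26.03
ee_pos: [0.5537, -0.2688, 0.1301]
tcp_rot: [-180.0, 0.3, -176.8]
wrist_force: [1.0, -0.7, 0.3]
opening: 0.0682
```

Request:
play_rows:
  commands: "0.8 0 0 20 0;0.8 0 0 20 0"

```text
time: 26.2
ee_pos: [0.5561, -0.27, 0.1553]
tcp_rot: [-179.7, 0.8, -176.8]
wrist_force: [0.9, -0.9, 1.0]
opening: 0.0685
```

```bash
python3 look.py w17.png .562,-.309,.018;python3 st.py
```

```text
26.2 [ 0.5561 -0.27    0.1553] [-179.7     0.76 -176.77] 0.068450070476462
[0.562, -0.309, 0.018] [282.1 185.3]
26.25 [-25.95  12.76  10.1   86.7    0.11 -29.17] [ 0.5555 -0.2697  0.1524] [-179.78    0.61 -176.78] 0.06861586482330903 [ 0.  -0.2 -1.3]
```

View pics/w17.png

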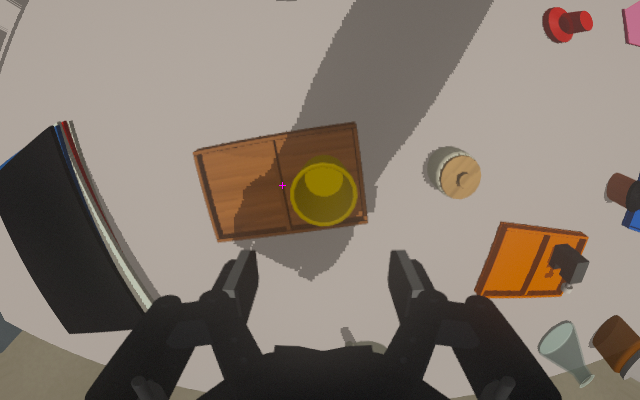

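Request:
play_rows:
  commands: "0.7 -20 -4 0 -7;0.7 -40 -8 0 -14;0.7 -60 -12 0 -21;0.7 -80 -16 0 -28;0.7 -100 -20 0 -35;0.7 -120 -25 0 -42;0.7 -140 -30 0 -49;0.7 -160 -35 0 -56;0.7 -180 -40 0 -63;0.7 -201 -45 0 -70"

```text
time: 27.08
ee_pos: [0.3521, -0.3139, 0.148]
tcp_rot: [-179.9, 0.3, 112.9]
wrist_force: [0.1, -0.6, -0.7]
opening: 0.06
```

Request:
play_rows:
  commands: "0.7 0 0 -5 -7;0.7 0 0 -10 -14;0.7 0 0 -15 -14;0.7 0 0 -15 -14"

```text
time: 27.42
ee_pos: [0.3527, -0.3136, 0.1324]
tcp_rot: [-179.8, 0.2, 99.4]
wrist_force: [-0.1, -0.7, 0.1]
opening: 0.0598
```

```bash
python3 look.py w18.png .354,-.3145,.078 .354,-.3145,.02;python3 st.py
```

```text
27.4167 [ 0.3527 -0.3136  0.1324] [-179.81    0.25   99.44] 0.059824309995398124
[0.354, -0.3145, 0.078] [324.1 219.4]
[0.354, -0.3145, 0.02] [324.1 192.6]
27.4667 [-41.44  -6.62 -12.24  84.27  -0.3   39.07] [ 0.353  -0.3137  0.1331] [-179.83    0.28   99.48] 0.05977995093004388 [-0.2  0.4  0.8]
```

View pics/w18.png

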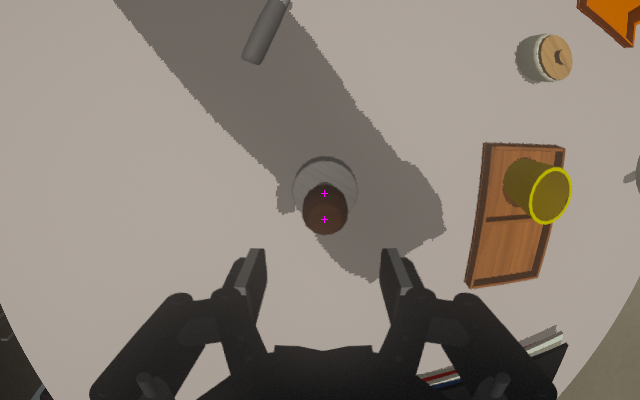

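Request:
play_rows:
  commands: "0.7 1 1 -25 0;0.7 1 1 -50 0;0.7 1 1 -75 0;0.7 1 1 -90 0;0.7 1 1 -95 0;0.7 1 1 -95 0;0 1 1 -95 0;0 1 1 -95 0;0 1 1 -95 0;0 1 1 -95 0"
  force: 80

```text
time: 28.3
ee_pos: [0.3549, -0.3138, 0.0411]
tcp_rot: [-180.0, 0.5, 99.2]
wrist_force: [-2.5, 0.4, 6.4]
opening: 0.0319
```

Request:
play_rows:
  commands: "0 0 0 0 0;0 0 0 0 0;0 0 0 0 0"

```text
time: 28.55
ee_pos: [0.3549, -0.3138, 0.041]
tcp_rot: [-180.0, 0.5, 99.2]
wrist_force: [-2.5, -0.2, 7.1]
opening: 0.0315
```

```bash
python3 look.py w19.png
```

```text
28.55 [ 0.3549 -0.3138  0.041 ] [-179.98    0.49   99.23] 0.03153391205525127
```

View pics/w19.png

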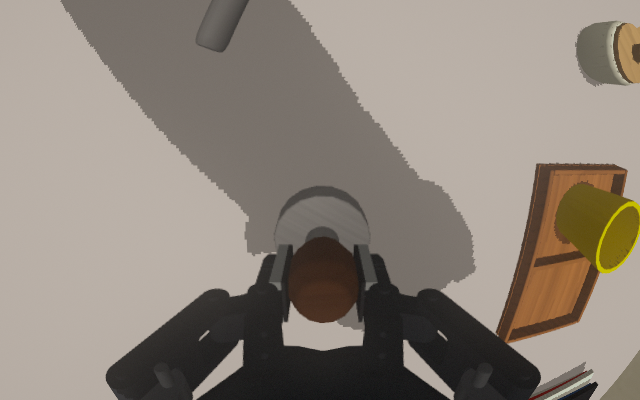

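Request:
play_rows:
  commands: "0 0 0 15 0;0 0 0 45 0;0 0 0 75 0;0 20 -3 90 0;0 55 -8 90 0;0 90 -14 90 0;0 125 -19 90 0;0 160 -24 90 0;0 195 -30 90 0;0 215 -33 90 0"

```text
time: 29.43
ee_pos: [0.5725, -0.3462, 0.1286]
tcp_rot: [-179.9, 0.4, 99.3]
wrist_force: [0.3, -0.3, -2.0]
opening: 0.0316
```

Request:
play_rows:
  commands: "0 0 0 0 0;0 0 0 -15 0;0 0 0 -25 0;0 0 0 -25 0;0 0 0 -25 0"

```text
time: 29.85
ee_pos: [0.5685, -0.3459, 0.1038]
tcp_rot: [-179.8, 0.3, 99.2]
wrist_force: [0.3, -1.2, -3.9]
opening: 0.0318
```

```bash
python3 look.py w20.png .570,-.347,.004 .562,-.309,.018;python3 st.py; python3 -c "
from h import *
cv2.imwrite('pics/t20.png',cv2.resize(camera('top')[100:280,340:560,::-1],None,fx=3.5,fy=3.3,interpolation=cv2.INTER_CUBIC))"
```

```text
29.85 [ 0.5685 -0.3459  0.1038] [-179.83    0.3    99.21] 0.031815127681875714
[0.57, -0.347, 0.004] [324.4 197.7]
[0.562, -0.309, 0.018] [322.1 155.3]
29.9 [-31.17  20.2   13.99  83.63  -0.34  49.62] [ 0.5689 -0.3462  0.1048] [-179.91    0.37   99.21] 0.031748184149846134 [-0.  -0.  -2.8]
```

View pics/w20.png

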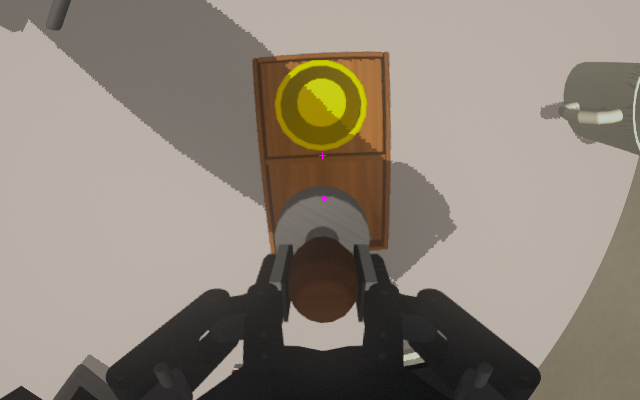

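View pics/t20.png

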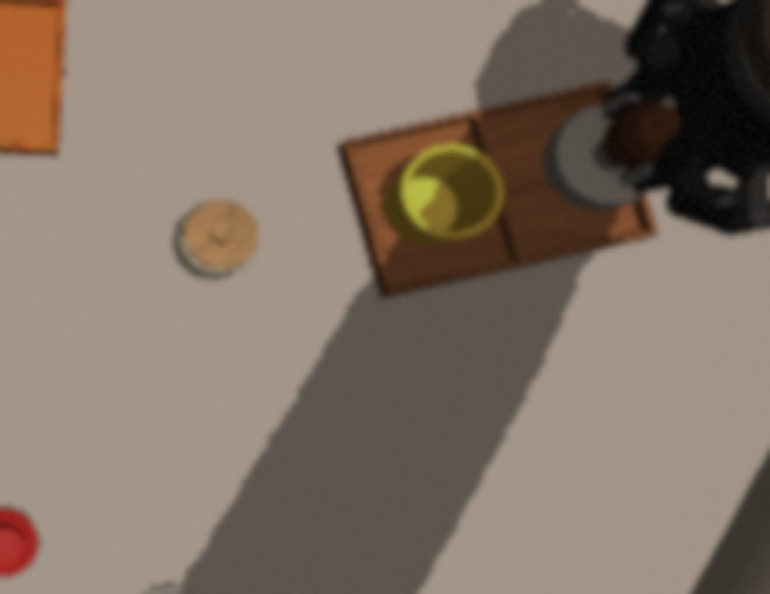

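Request:
play_rows:
  commands: "0 1 -1 -15 0;0 1 -1 -30 0;0 1 -1 -40 0;0 1 -1 -48 0;0 1 -1 -54 0;0 1 -1 -56 0;0 1 -1 -56 0;0 1 -1 -56 0"

```text
time: 30.62
ee_pos: [0.5706, -0.3473, 0.0491]
tcp_rot: [-179.9, 0.4, 99.2]
wrist_force: [-0.5, -0.4, -3.0]
opening: 0.0317
```

```bash
python3 look.py w21.png .562,-.309,.018
```

```text
30.6167 [ 0.5706 -0.3473  0.0491] [-179.94    0.4    99.22] 0.03172901934962347
[0.562, -0.309, 0.018] [318.2 171.6]
```

View pics/w21.png

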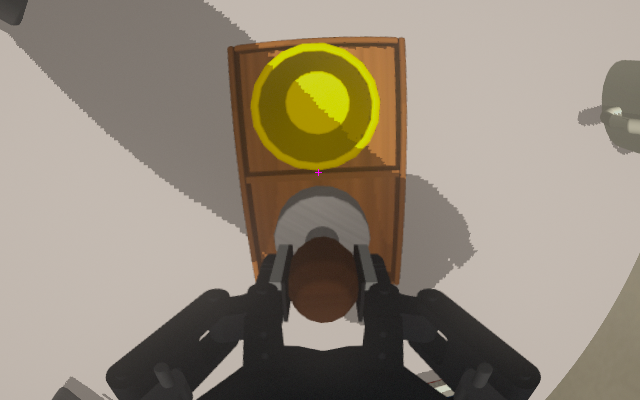

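Request:
play_rows:
  commands: "0 0 0 -2 0;0 0 0 -4 0;0 0 0 -4 0;0 0 0 -4 0;0.6 0 0 -4 0;0.6 0 0 -4 0;0.6 0 0 -4 0;0.6 0 0 30 0;0.6 0 0 65 0;0.6 0 0 100 0"

```text
time: 31.5
ee_pos: [0.5699, -0.3469, 0.1491]
tcp_rot: [-179.8, 0.3, 99.2]
wrist_force: [0.3, 0.3, -0.1]
opening: 0.0514
```

Request:
play_rows:
  commands: "0.6 -20 20 30 0;0.6 -60 20 50 0;0.6 -100 20 50 0;0.6 -140 20 50 0;0.6 -170 20 50 0;0.6 -170 20 50 0"

```text
time: 32.0
ee_pos: [0.3963, -0.327, 0.1997]
tcp_rot: [-179.9, 0.4, 99.1]
wrist_force: [-0.6, 0.8, 0.2]
opening: 0.0512
```

```bash
python3 st.py; python3 - <<'E'
from h import *
a=camera('top')[80:280,140:540,::-1]; b=camera('scene')[140:320,120:520,::-1]
cv2.imwrite('pics/tF.png',cv2.resize(a,None,fx=2,fy=2,interpolation=cv2.INTER_CUBIC))
cv2.imwrite('pics/sF.png',cv2.resize(b,None,fx=2,fy=2,interpolation=cv2.INTER_CUBIC))
E
```

```text
32.0 [-39.33  -0.8    0.62  91.16  -0.36  41.57] [ 0.3963 -0.327   0.1997] [-179.91    0.43   99.1 ] 0.05119755333497025 [-0.6  0.8  0.2]
```

View pics/tF.png

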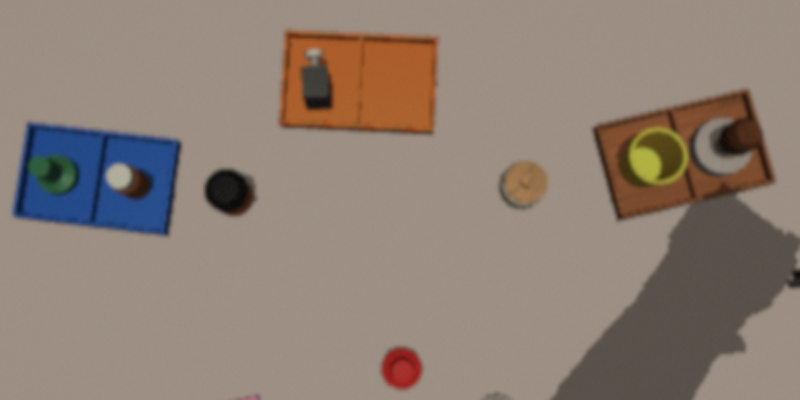

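View pics/sF.png

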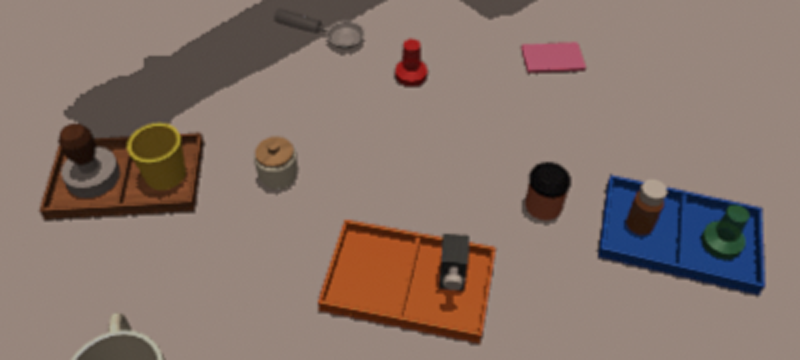

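```bash
python3 -c "
from workcell import *
print(job_done())"
```

```text
the job is handed in; nothing more can be done
None
```

All five things are in their trays, one to a bay. The job was handed in at about 32 s of the 136 s allowed; it gave no verdict.

- **Placings:** the vial and green stopper are in the blue tray, the cup and tamper in the wooden tray, and the clamp in the orange tray, whose other bay is empty.
- **Look-alike:** I took the green stopper. The red one was not touched.
- **Last checks:** the final top and scene pictures show all five standing upright inside their bays. The sugar pot and shaker look undisturbed, and the gripper is open and clear of everything. I judged this by eye and did not measure final poses or tilts.

- **Early slip:** my first reach for the clamp asked for a yaw past joint 6's limit, which left the tool tilted about 6.5° and off target. I levelled it to about 0.4° before gripping anything, and nothing was touched.
- **Disagreement:** the wrist camera put the blue and orange trays about 3–5 mm further in +y than the top camera did. I shifted those placings 2–4 mm to allow for it.

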